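# Weigh the butter on the beam scale

### The arm

A 6-joint arm with a two-finger parallel gripper is mounted at the origin on a cart in front of the work surface, level with it; the furniture and walls round the work are solid. World frame = base frame: x ahead of the robot, y to its left, z up, the work surface at z = 0. Lengths are in m, angles in degrees, forces in N, time in s.
With the tool pointing down it reaches from about 0.3 to 1 m from the base axis. Payload 5.1 kg.
Tool frame: the origin (TCP) lies at the very end of the fingers, on their centre line; the grasp point (between the pads) lies 19 mm behind it; z points along the fingers, y is the line along which they close (so a half turn about z gives the same grasp; the last joint's range is limited). The gripper opens to 95 mm and grips with 3 to 60 N. Pads are 20 mm wide; open, the fingers measure 119 mm over their backs; the gripper's body (75 mm by 180 mm) begins 59 mm behind the grasp point.
Start: joints at [67.517, 7.093, 94.555, -0, 78.352, -4.733], TCP at [0.198, 0.619, 0.215] pointing down, gripper open.
Joint ranges: [-149.61, 149.61], [-58.7, 133.49], [1.44, 155.28], [-77.14, 257.14], [18.33, 153.61], [-166.67, 166.67]. Speed limits (degrees/s): [147.25, 147.25, 180, 180, 180, 180].

### API

Orientations are given as a 3x3 rotation matrix whose columns are the frame's x, y, z axes.
In Python, from cell import * gives the robot as it stands.
- The arm moves only by the tool send_rows, never from a script. Its argument "steps" is a list of rows, each an object with "dp": the shift along the tool's x, y, z in mm, a list of three; "yaw": the turn about the tool's z in rad; "hand": the gripper command: -1 is shut, 1 is fully open, values between are in proportion. In form: [{"dp": [dx, dy, dz], "yaw": yaw, "hand": hand}, ...]. A call has 1 to 20 rows; each row is the pose to reach, as a shift and turn from the pose commanded when the call began, along the tool's axes at that moment; what a row does not reach only later rows make up. A row lasts 1/8 s, in which the tool goes at most 62.5 mm and 10.7 degrees, less where a joint would pass 70% of its speed; a pose out of reach is approached as far as the arm can. A call with a gripper value outside its range is refused whole. The fingers move at their own pace and stop on an object; "grip_force" is the grip in N (left out, the last holds). Time passes only in rows, so rows that repeat a pose let the fingers close. It gives the time, the measured TCP pose, the force, the opening and the grip force at its end, in the units of the state.
- read_state(): the state, without advancing time (a new reading comes with each control period).
- read_camera(name): name is "side" or "top"; returns a dict with "pixels" (420x560x3 uint8, red, green, blue), "depth" (420x560 float32, m along the optical axis (not along the pixel's ray), 0 where there is no reading), "fx", "fy", "cx", "cy" (pixels), "origin" and "rotation" of the camera in the world. Camera axes: x right, y down, z forward; pixel columns grow to the right and rows downward; lengths in m; the calibration is good to about 2 mm. A picture is of the moment at which its call begins.
- job_done(): hands the job in; it is judged then, once.
Trained networks look in the newest picture that a camera, given by its name, has taken for a name from the list of things; names that differ only in an ending like _2 or _b are one class to them, and where a whole thing is asked for, a point or a joint stands for the part that bears it (a point fixed in the world has none). Each returns a list of dicts, best first, with "score" (0 to 1); they miss things now and then, are a little off and sometimes report something else, mostly with a low value. They report only what shows in the picture. A call takes as long as a camera call. They do not tell look-alikes from the thing itself.
- look_for(camera, thing): "point" ([x, y, z] in m, in world coordinates, good to about 4 mm: the middle of the surface that is visible of it).
- place_of(camera, thing): "point" ([x, y, z] in m, in world coordinates, good to about 4 mm: a listed point, or the origin of a listed thing).
The state is a dict: "time": time; "joints": joint angles; "joint_vel": joint speeds; "effort": joint torques, N m; "tool_pos": TCP position; "tcp_rot": TCP orientation; "force": force on the tool from outside, world axes, zero at the start; "torque": the same for the moment, N m; "gripper_width": finger opening in m; "grasp_force": force on a finger pad.
Only numpy, scipy, OpenCV 4.12 (cv2) and the standard library are available. Lean on these libraries where they do the work, as an engineer would, in place of code of your own. Each camera call takes 0.05 s, during which the arm holds its last target. There are 200 camera calls.

### The job

Weigh the stick of butter on the beam scale: set it down gently flat in the middle of the scale's pan, lying across the beam, and let go of it. Then slide the poise out along the beam, with a light touch, neither squeezing it hard nor forcing it nor pressing on the beam, until the beam floats level by itself, its tip at the marks in the middle of the loop, and take your hand away. Leave the pepper mill and the baker's small tools where they are.

Things in the scene. Friction and masses are not known exactly. Their poses are not given: they have to be found in the camera images.
- butter: Wrapped butter stick, a block 33 x 120 x 32 mm (x, y, z; long along its y axis) lying on the worktop in front of the scale; origin at the centre of its underside. Its weight is not known: 75 to 165 g. It is soft: do not press it into the pan (over 20 N spoils it).
- scale: Beam scale, stand screwed down; origin on the worktop under the pivot. Beam along y: pan on the +y side, poise arm on -y. Pivot axis along x at z = 85 mm between two cheeks (42 mm over all, 95 high) on a grey foot 100 x 150 x 12 mm; a low 30 mm wide bar runs under the arm to a wire loop (28 mm wide, 119 high) 240 mm out round the beam's tip, with dark level marks at z = 85 mm.
- beam (a joint): Tilt, rad: 0 level, positive = pan down, arm up; stops at +-0.12. Between them it floats, damped (settles in about 1 s), at a tilt in proportion to the imbalance: 10 mm of poise travel outward lowers it by about 0.04; over about 28 mm out of balance it lies on a stop. Whatever touches the poise also holds the beam, so the tilt counts only with the hand clear.
- poise (a joint): Travel of the poise out along the beam, away from the pivot, m, 0 to 0.150; starts between 0 and 0.02. Empty, the beam is level at about 0. Slides with about 3 N of friction and stays where it is left; over 40 N on the scale, both fingers of a pinch added, spoils its pivot. The poise weighs 120 g; balance with the butter lies between 0.045 and 0.145.
- pan_center (a point): Centre of the pan's floor, on the beam 90 mm from the pivot and 18 mm above the beam's axis (z 103 mm when level, 92 to 114 as it tilts). The steel pan is a shallow tray 150 mm (x, across the beam) by 84 mm (y, along it) with a 3 mm thick rim 5 mm above the floor. Axes are the beam's: y along it towards the pan, z up.
- poise_knob (a point): Middle of the poise's upright knob, a round steel post 16 mm in diameter from 22 mm below this point (top of the poise block) to 22 mm above it; leans with the beam. The block, round the beam, is 34 mm across x 30 along x 35 high. The point is 35 mm + travel from the pivot on the -y side, 40 mm above the beam's axis (z 125 mm when level). Axes as the beam's.
- beam_tip (a point): Tip of the beam at the end of the poise arm, 245 mm from the pivot, on the beam's axis; z = 85 mm when level, at the marks of the loop.
- pepper_mill: Bystander: black pepper mill, 52 mm in diameter, 184 mm high, standing to the left in front of the pan; origin at the centre of its underside.
- fluted_ring: Bystander: fluted steel pastry ring, 55 mm in diameter, 30 mm high, near the right edge of the worktop.
- measuring_cup: Bystander: small steel measuring cup with a handle, 61 x 135 x 37 mm, behind the scale.
- scraper: Bystander: bench scraper, 96 x 162 x 17 mm, lying behind the scale.
Mind the look-alikes: they are no part of the job. Of the things that look like the butter, take the one that is farthest from the robot's base at the start.

How it is judged (in metres and radians):
On the way, in this order (a step that is already met when the one before it is completed fails the run):
1. the butter lies flat in the pan, across the beam, let go (x of butter in the frame of pan_center between -0.03 and 0.03 m and y of butter in the frame of pan_center between -0.02 and 0.02 m and z of butter in the frame of pan_center between -0.004 and 0.006 m and contact force between butter and scale above 0.2 N and contact force between the fingers and butter below 0.1 N and angle between the y axis of butter and the x axis of pan_center, either way round below 0.2 rad), for 0.2 s.
2. the poise is slid out until the free beam floats level (x of butter in the frame of pan_center between -0.03 and 0.03 m and y of butter in the frame of pan_center between -0.02 and 0.02 m and z of butter in the frame of pan_center between -0.004 and 0.006 m and contact force between butter and scale above 0.2 N and contact force between the fingers and butter below 0.1 N and value of joint beam between -0.025 and 0.025 rad and value of joint poise above 0.035 m and contact force between each of the arm, the fingers and scale below 0.1 N and velocity of joint beam between -0.03 and 0.03 rad/s), for 0.4 s.
At the end, for the whole second after the job is handed in: Butter let go, flat in the pan, across the beam within 0.2 rad, its middle within 20 mm (along the beam) and 30 mm (across) of the pan's centre; poise out beyond 35 mm; the robot clear of the scale and the beam at rest within 0.025 rad of level (all of step 2 and angle between the y axis of butter and the x axis of pan_center, either way round below 0.2 rad); the robot touches nothing.
It fails at once if the hand presses on the scale (beam, pan, poise or stand) with more than 40 N (contact force between the arm and scale above 40 N).
It fails at once if the fingers press on the scale with more than 40 N (contact force between the fingers and scale above 40 N).
It fails at once if the butter is pressed or dropped into the pan with more than 20 N (contact force between butter and scale above 20 N).
It fails at once if the pepper mill, pastry ring, measuring cup or scraper is moved by more than 30 mm (distance of any of pepper_mill, fluted_ring, measuring_cup, scraper from where it was at the start of the episode above 0.03 m).
It also fails if it takes over 67 s, if anything falls off the work surface, if the arm or the gripper's body presses on something with over 40 N, if the wrist force passes 120 N, or if a joint passes its speed limit or range.

## Working session

There is one attempt and no reset: what is moved stays moved. The work goes in short steps, Python scripts to look and compute and a tool call to move; the robot and the scene stay as the last step left them, time stands still between calls to the robot, and variables do not carry over. Pictures are saved under pics/ and viewed, at most 10 in all, crops included, and the job is handed in when it is done.

Besides the shell and the picture viewer there is one more tool, called after "Emit:" as name(argument=value, ...), one argument or row to a line, values as JSON. send_rows: Moves the arm, as the interface text tells. Its arguments: {"type":"object","properties":{"steps":{"type":"array"},"grip_force":{"type":"number"}},"required":["steps"]}

```bash
mkdir -p pics; cat > h.py <<'E'
from cell import *
import numpy as np, cv2
def snap(n,f,crop=None,k=1):
    c=read_camera(n); p=c["pixels"][:,:,::-1]
    if crop: x0,y0,x1,y1=crop; p=p[y0:y1,x0:x1]
    cv2.imwrite("pics/"+f,cv2.resize(p,None,fx=k,fy=k)); return c
def proj(c,P):
    q=np.array(c["rotation"]).T@(np.array(P)-c["origin"]); return [round(c["fx"]*q[0]/q[2]+c["cx"]),round(c["fy"]*q[1]/q[2]+c["cy"])]
def cloud(c):
    d=c["depth"]; v,u=np.indices(d.shape); X=np.stack([(u-c["cx"])/c["fx"]*d,(v-c["cy"])/c["fy"]*d,d],-1)
    return X@np.array(c["rotation"]).T+c["origin"]
E
python3 - <<'E'
from h import *
for n in ("top","side"):
    c=snap(n,n+"0.png")
    print(n,np.round(c["origin"],3))
    for t in ["butter","scale","pan_center","poise_knob","beam_tip","pepper_mill","fluted_ring","measuring_cup","scraper"]:
        for r in place_of(n,t)[:4]: print(t,round(r["score"],2),np.round(r["point"],3),proj(c,r["point"]))
s=read_state(); print(s["time"],np.round(s["tool_pos"],3),np.round(s["tcp_rot"],3))
E
```

```text
top [ 0.34  -0.074  1.424]
butter 0.89 [ 0.438 -0.191  0.001] [327, 265]
butter 0.58 [ 0.35  -0.026 -0.001] [266, 301]
scale 0.93 [ 0.624 -0.033 -0.003] [266, 199]
pan_center 0.97 [0.606 0.051 0.103] [232, 199]
poise_knob 0.71 [ 0.629 -0.067  0.124] [278, 187]
beam_tip 0.97 [ 0.672 -0.273  0.082] [357, 172]
beam_tip 0.54 [0.609 0.054 0.104] [231, 198]
pepper_mill 0.94 [ 0.377  0.106 -0.003] [216, 292]
fluted_ring 0.39 [ 0.53  -0.29  -0.002] [362, 230]
measuring_cup 0.62 [0.763 0.108 0.   ] [214, 151]
scraper 0.61 [ 0.767 -0.081 -0.002] [283, 148]
side [ 0.238 -0.995  0.529]
butter 0.74 [ 0.348 -0.027 -0.003] [185, 254]
butter 0.68 [ 0.437 -0.189  0.002] [239, 279]
scale 0.88 [ 0.625 -0.033 -0.002] [292, 234]
pan_center 0.86 [0.608 0.055 0.102] [273, 187]
poise_knob 0.83 [ 0.633 -0.073  0.122] [300, 195]
beam_tip 0.57 [ 0.671 -0.272  0.08 ] [355, 243]
pepper_mill 0.95 [0.379 0.102 0.001] [188, 229]
pepper_mill 0.63 [ 0.63  -0.072  0.124] [299, 194]
pepper_mill 0.16 [ 0.763  0.111 -0.003] [316, 206]
fluted_ring 0.62 [ 0.527 -0.292 -0.   ] [296, 295]
measuring_cup 0.85 [ 0.763  0.108 -0.   ] [317, 205]
scraper 0.8 [ 0.767 -0.075 -0.001] [348, 231]
1.0 [0.198 0.619 0.215] [[-0.952  0.305  0.   ]
 [ 0.305  0.952 -0.   ]
 [-0.    -0.    -1.   ]]
```

View pics/top0.png

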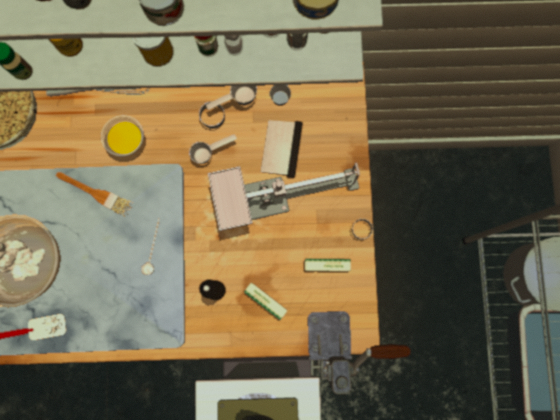

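View pics/side0.png

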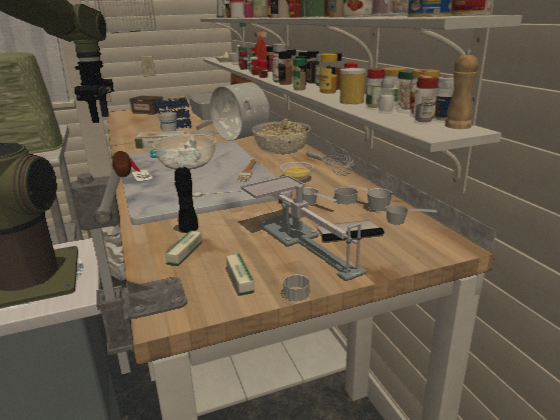

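```bash
python3 - <<'E'
from h import *
c=snap("top","crop1.png",(200,150,380,330),3.3)
W=cloud(c); X,Y,Z=W[...,0],W[...,1],W[...,2]
def rect(m,nm):
    r=cv2.minAreaRect(W[m][:,:2].astype(np.float32)); b=cv2.boxPoints(r)
    e=b[1]-b[0];f=b[2]-b[1]; l=e if np.hypot(*e)>np.hypot(*f) else f
    print(nm,m.sum(),np.round(r[0],4),np.round(r[1],3),"long axis deg",np.degrees(np.arctan2(l[1],l[0])),"z",np.median(Z[m]))
n=lambda x,y,r:np.hypot(X-x,Y-y)<r
rect(n(.438,-.191,.08)&(Z>.02)&(Z<.05),"butterA")
rect(n(.35,-.026,.08)&(Z>.02)&(Z<.05),"butterB")
m=n(.607,.053,.1)&(Z>.085)&(Z<.125)&(Y>0.0); rect(m,"pan")
A=np.c_[X[m],Y[m],np.ones(m.sum())];print(np.linalg.lstsq(A,Z[m],rcond=None)[0])
rect(n(.63,-.07,.04)&(Z>.135),"knob")
E
```

```text
butterA 573 [ 0.4395 -0.1897] [0.118 0.032] long axis deg 88.275795 z 0.032634264630325704
butterB 589 [ 0.3492 -0.0242] [0.119 0.033] long axis deg 50.946983 z 0.032688245990530884
pan 2002 [0.6093 0.0491] [0.151 0.101] long axis deg 10.797458 z 0.10547637325199433
[-0.00498516  0.03041799  0.10675373]
knob 37 [ 0.6315 -0.068 ] [0.012 0.014] long axis deg -2.7608933 z 0.14766792642263482
```

View pics/crop1.png

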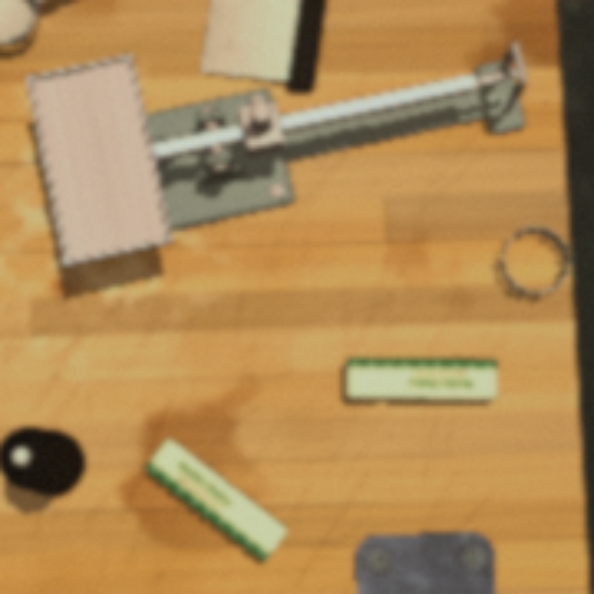

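The candidates are stick A at top px (327,265), 0.479 m from the base, and stick B at (266,301), 0.350 m. A is farthest, so it's the butter, and the crop shows it clearly, lying nearly along y. Its mean measured position and size (118 x 32 mm, top at z 33 mm) also fit. I'll go above it now.

Emit:
send_rows(
  steps=[
    {"dp": [0,0,-60],"yaw": 0,"hand": 1},
    {"dp": [-30,-40,-85],"yaw": 0.1,"hand": 1},
    {"dp": [-477,-696,-85],"yaw": 1.29,"hand": 1},
    {"dp": [-477,-696,-85],"yaw": 1.29,"hand": 1},
    {"dp": [-477,-696,-85],"yaw": 1.29,"hand": 1},
    {"dp": [-477,-696,-85],"yaw": 1.29,"hand": 1},
    {"dp": [-477,-696,-85],"yaw": 1.29,"hand": 1},
    {"dp": [-477,-696,-85],"yaw": 1.29,"hand": 1},
    {"dp": [-477,-696,-85],"yaw": 1.29,"hand": 1},
    {"dp": [-477,-696,-85],"yaw": 1.29,"hand": 1},
    {"dp": [-477,-696,-85],"yaw": 1.29,"hand": 1},
    {"dp": [-477,-696,-85],"yaw": 1.29,"hand": 1},
    {"dp": [-477,-696,-85],"yaw": 1.29,"hand": 1},
    {"dp": [-477,-696,-85],"yaw": 1.29,"hand": 1},
    {"dp": [-477,-696,-85],"yaw": 1.29,"hand": 1},
    {"dp": [-477,-696,-85],"yaw": 1.29,"hand": 1},
    {"dp": [-477,-696,-85],"yaw": 1.29,"hand": 1},
    {"dp": [-477,-696,-85],"yaw": 1.29,"hand": 1},
    {"dp": [-477,-696,-85],"yaw": 1.29,"hand": 1},
  ],
  grip_force=8,
)

```text
time: 3.42
tool_pos: [0.4403, -0.1882, 0.3]
tcp_rot: [[0.027, 1.0, 0.001], [1.0, -0.027, -0.0], [-0.0, 0.001, -1.0]]
force: [0.1, 0.2, -0.1]
gripper_width: 0.0953
grasp_force: 0.0
```

```bash
cat >> h.py <<'E'
def dp(P,yang=None):
    s=read_state(); R=np.array(s["tcp_rot"]); d=R.T@(np.array(P)-s["tool_pos"])*1000
    a=np.degrees(np.arctan2(R[1,1],R[0,1]))
    print("t",s["time"],"pos",np.round(s["tool_pos"],4),"yang",round(a,2),"w",round(s["gripper_width"],4),"gf",round(s["grasp_force"],2),"F",np.round(s["force"],2),"j",np.round(s["joints"],1))
    print("dp",np.round(d,1),"yaw",None if yang is None else round(-np.radians((yang-a+180)%360-180),3))
E
python3 -c "
from h import *
dp([.4395,-.1897,.010],-1.7)"
```

```text
t 3.425 pos [ 0.4403 -0.1882  0.3   ] yang -1.57 w 0.0953 gf 0.0 F [ 0.08  0.24 -0.09] j [-29.6 -17.5 109.4   0.   88.1 -28. ]
dp [ -1.4  -1.  290. ] yaw 0.002
```

Emit:
send_rows(
  steps=[
    {"dp": [-1,-1,60],"yaw": 0,"hand": 1},
    {"dp": [-1,-1,120],"yaw": 0,"hand": 1},
    {"dp": [-1,-1,180],"yaw": 0,"hand": 1},
    {"dp": [-1,-1,230],"yaw": 0,"hand": 1},
    {"dp": [-1,-1,265],"yaw": 0,"hand": 1},
    {"dp": [-1,-1,280],"yaw": 0,"hand": 1},
    {"dp": [-1,-1,289],"yaw": 0,"hand": 1},
    {"dp": [-1,-1,289],"yaw": 0,"hand": 1},
    {"dp": [-1,-1,289],"yaw": 0,"hand": -1},
    {"dp": [-1,-1,289],"yaw": 0,"hand": -1},
    {"dp": [-1,-1,289],"yaw": 0,"hand": -1},
    {"dp": [-1,-1,289],"yaw": 0,"hand": -1},
    {"dp": [-1,-1,289],"yaw": 0,"hand": -1},
    {"dp": [-1,-1,289],"yaw": 0,"hand": -1},
    {"dp": [-1,-1,289],"yaw": 0,"hand": -1},
    {"dp": [-1,-1,289],"yaw": 0,"hand": -1},
  ],
  grip_force=12,
)

```text
time: 5.42
tool_pos: [0.4391, -0.1902, 0.0106]
tcp_rot: [[0.029, 1.0, -0.0], [1.0, -0.029, 0.0], [0.0, -0.0, -1.0]]
force: [-0.6, 0.2, 0.3]
gripper_width: 0.0329
grasp_force: 12.0
```

```bash
python3 -c "
from h import *
dp([.608,.053,.220],101)"
```

```text
t 5.425 pos [ 0.4391 -0.1902  0.0106] yang -1.66 w 0.0329 gf 12.0 F [-0.63  0.23  0.29] j [-29.8  -1.7 125.   -0.   56.7 -28.2]
dp [ 248.   161.7 -209.4] yaw -1.792
```

Emit:
send_rows(
  steps=[
    {"dp": [0,0,-20],"yaw": 0,"hand": -1},
    {"dp": [0,0,-60],"yaw": 0,"hand": -1},
    {"dp": [0,0,-110],"yaw": 0,"hand": -1},
    {"dp": [0,0,-160],"yaw": 0,"hand": -1},
    {"dp": [0,0,-209],"yaw": 0,"hand": -1},
    {"dp": [31,20,-209],"yaw": -0.16,"hand": -1},
    {"dp": [62,40,-209],"yaw": -0.32,"hand": -1},
    {"dp": [93,60,-209],"yaw": -0.48,"hand": -1},
    {"dp": [124,80,-209],"yaw": -0.64,"hand": -1},
    {"dp": [155,100,-209],"yaw": -0.8,"hand": -1},
    {"dp": [186,120,-209],"yaw": -0.96,"hand": -1},
    {"dp": [217,140,-209],"yaw": -1.12,"hand": -1},
    {"dp": [248,162,-209],"yaw": -1.28,"hand": -1},
    {"dp": [248,162,-209],"yaw": -1.44,"hand": -1},
    {"dp": [248,162,-209],"yaw": -1.6,"hand": -1},
    {"dp": [248,162,-209],"yaw": -1.76,"hand": -1},
    {"dp": [248,162,-209],"yaw": -1.792,"hand": -1},
    {"dp": [248,162,-209],"yaw": -1.792,"hand": -1},
    {"dp": [248,162,-209],"yaw": -1.792,"hand": -1},
  ],
)

```text
time: 7.8
tool_pos: [0.6083, 0.0529, 0.2195]
tcp_rot: [[-0.982, -0.19, -0.0], [-0.19, 0.982, 0.0], [0.0, 0.0, -1.0]]
force: [0.4, 0.7, -0.3]
gripper_width: 0.0336
grasp_force: 12.0
```

```bash
python3 -c "
from h import *
dp([.608,.053,.125],101)
c=snap('side','s2.png',(200,100,400,300),3)
for r in place_of('side','butter'): print(r['score'],np.round(r['point'],4))
c=read_camera('top')
for r in place_of('top','butter'): print(r['score'],np.round(r['point'],4))
"
```

```text
t 7.8 pos [0.6083 0.0529 0.2195] yang 100.93 w 0.0336 gf 12.0 F [ 0.43  0.71 -0.28] j [-1.00e-01  2.00e+00  9.95e+01  0.00e+00  7.85e+01 -1.01e+02]
dp [ 0.3  0.1 94.5] yaw -0.001
0.85 [0.6072 0.0526 0.2123]
0.59 [ 0.3467 -0.0279  0.0014]
0.83 [ 0.3486 -0.0269 -0.0009]
0.6 [0.6092 0.0529 0.2106]
```

View pics/s2.png

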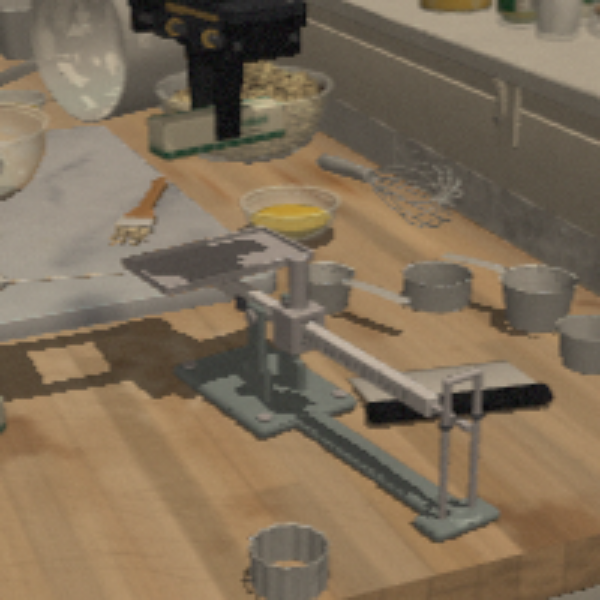

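Emit:
send_rows(
  steps=[
    {"dp": [0,0,40],"yaw": 0,"hand": -1},
    {"dp": [0,0,75],"yaw": 0,"hand": -1},
    {"dp": [0,0,92],"yaw": 0,"hand": -1},
    {"dp": [0,0,98],"yaw": 0,"hand": -1},
    {"dp": [0,0,101],"yaw": 0,"hand": -1},
    {"dp": [0,0,103],"yaw": 0,"hand": -1},
    {"dp": [0,0,105],"yaw": 0,"hand": -1},
    {"dp": [0,0,107],"yaw": 0,"hand": -1},
    {"dp": [0,0,109],"yaw": 0,"hand": -1},
    {"dp": [0,0,109],"yaw": 0,"hand": -1},
    {"dp": [0,0,109],"yaw": 0,"hand": -1},
  ],
)

```text
time: 9.38
tool_pos: [0.6084, 0.053, 0.1107]
tcp_rot: [[-0.982, -0.191, -0.0], [-0.191, 0.982, -0.0], [0.0, -0.0, -1.0]]
force: [0.0, -0.1, -1.2]
gripper_width: 0.0334
grasp_force: 12.0
```

```bash
python3 -c "
from h import *
dp([.608,.053,.107],101)
c=snap('side','s3.png',(200,150,400,300),4)
for r in place_of('side','beam_tip'): print(r['score'],np.round(r['point'],4))
"
```

```text
t 9.375 pos [0.6084 0.053  0.1107] yang 101.01 w 0.0334 gf 12.0 F [ 0.03 -0.12 -1.23] j [-1.000e-01  7.100e+00  1.049e+02 -0.000e+00  6.800e+01 -1.011e+02]
dp [0.4 0.1 3.7] yaw 0.0
0.6 [ 0.6733 -0.2691  0.0907]
```

View pics/s3.png

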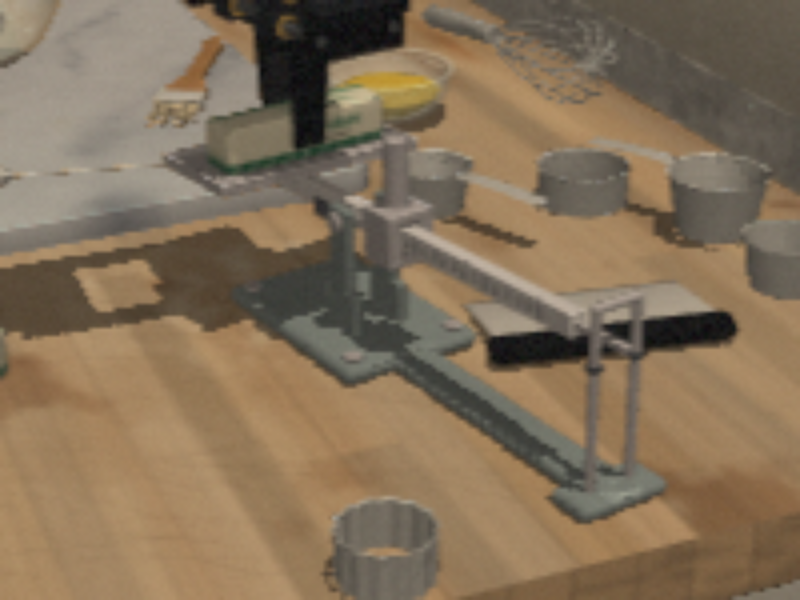

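The butter is on the pan (crop ~(295,150)) and the tip, at ~(580,315), is rising. I'll go 4 mm lower and let go.

Emit:
send_rows(
  steps=[
    {"dp": [0,0,2],"yaw": 0,"hand": -1},
    {"dp": [0,0,4],"yaw": 0,"hand": -1},
    {"dp": [0,0,4],"yaw": 0,"hand": -1},
    {"dp": [0,0,4],"yaw": 0,"hand": -0.2},
    {"dp": [0,0,4],"yaw": 0,"hand": -0.1},
    {"dp": [0,0,4],"yaw": 0,"hand": -0.05},
    {"dp": [0,0,4],"yaw": 0,"hand": -0.05},
    {"dp": [0,0,0],"yaw": 0,"hand": -0.05},
    {"dp": [0,0,-10],"yaw": 0,"hand": -0.05},
    {"dp": [0,0,-30],"yaw": 0,"hand": -0.05},
    {"dp": [0,0,-70],"yaw": 0,"hand": -0.05},
    {"dp": [0,0,-120],"yaw": 0,"hand": -0.05},
    {"dp": [0,0,-120],"yaw": 0,"hand": -0.05},
    {"dp": [0,0,-120],"yaw": 0,"hand": -0.05},
    {"dp": [0,0,-120],"yaw": 0,"hand": -0.05},
  ],
)

```text
time: 11.35
tool_pos: [0.6075, 0.053, 0.2292]
tcp_rot: [[-0.982, -0.191, -0.003], [-0.191, 0.982, -0.0], [0.003, 0.0, -1.0]]
force: [0.8, -0.8, -0.8]
gripper_width: 0.0448
grasp_force: 0.0
```

```bash
cat >> h.py <<'E'
def rect(W,m,nm):
    r=cv2.minAreaRect(W[m][:,:2].astype(np.float32)); b=cv2.boxPoints(r)
    e=b[1]-b[0];f=b[2]-b[1]; l=e if np.hypot(*e)>np.hypot(*f) else f
    print(nm,m.sum(),np.round(r[0],4),np.round(r[1],3),"long deg",np.round(np.degrees(np.arctan2(l[1],l[0])),1),"z",np.median(W[m][:,2]))
E
python3 -c "
from h import *
dp([.627,-.068,.24],101)
for n in ('side','top'):
  c=snap(n,n+'4.png',(200,120,400,270),4)
  for t in ('butter','pan_center','beam_tip','poise_knob'):
    for r in place_of(n,t)[:2]: print(n,t,r['score'],np.round(r['point'],4))
"
```

```text
t 11.35 pos [0.6075 0.053  0.2292] yang 101.01 w 0.0448 gf 0.0 F [ 0.82 -0.84 -0.8 ] j [-1.000e-01  1.700e+00  9.890e+01 -0.000e+00  7.960e+01 -1.011e+02]
dp [   4.  -122.4  -10.9] yaw 0.0
side butter 0.81 [0.6079 0.056  0.0928]
side butter 0.7 [ 0.3457 -0.0254  0.0004]
side pan_center 0.98 [0.6066 0.0586 0.0886]
side beam_tip 0.78 [ 0.672  -0.2674  0.1123]
side poise_knob 0.83 [ 0.6313 -0.069   0.127 ]
top butter 0.63 [ 0.3497 -0.0275  0.0008]
top butter 0.57 [0.6101 0.0544 0.0946]
top pan_center 0.8 [0.6057 0.0544 0.0935]
top beam_tip 0.74 [ 0.6691 -0.2714  0.118 ]
top beam_tip 0.72 [0.6059 0.0558 0.0923]
top poise_knob 0.54 [ 0.629  -0.0649  0.1299]
```

View pics/side4.png

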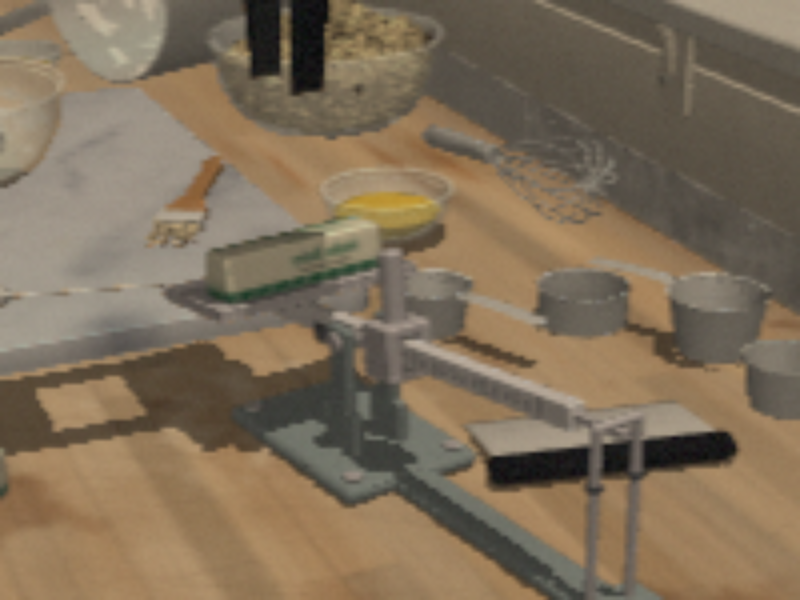

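Butter flat in the pan near its centre (crop ~(295,260)), and the beam lies on the pan-down stop. Next I'll straddle the knob (crop (395,285)) loosely.

Emit:
send_rows(
  steps=[
    {"dp": [0,-50,0],"yaw": 0,"hand": -0.05},
    {"dp": [0,-100,0],"yaw": 0,"hand": -0.05},
    {"dp": [0,-122,0],"yaw": 0,"hand": -0.05},
    {"dp": [0,-122,20],"yaw": 0,"hand": -0.05},
    {"dp": [0,-122,50],"yaw": 0,"hand": -0.05},
    {"dp": [0,-122,70],"yaw": 0,"hand": -0.05},
    {"dp": [0,-122,85],"yaw": 0,"hand": -0.05},
    {"dp": [0,-122,97],"yaw": 0,"hand": -0.05},
    {"dp": [0,-122,97],"yaw": 0,"hand": -0.05},
    {"dp": [0,-122,97],"yaw": 0,"hand": -0.05},
  ],
  grip_force=3,
)

```text
time: 13.1
tool_pos: [0.6323, -0.0668, 0.1346]
tcp_rot: [[-0.982, -0.191, 0.002], [-0.191, 0.982, -0.0], [-0.001, -0.001, -1.0]]
force: [0.5, -0.2, -0.3]
gripper_width: 0.045
grasp_force: 0.0
```

```bash
python3 -c "
from h import *
P=np.array([.6247,-.033,.132]); u=np.array([.191,-.982,0])
dp(P+u*.103,101)
c=snap('side','side5.png',(240,140,390,252),5)
"
```

```text
t 13.1 pos [ 0.6323 -0.0668  0.1346] yang 101.02 w 0.045 gf 0.0 F [ 0.47 -0.22 -0.29] j [ -10.9    8.8  100.6    0.    70.5 -111.9]
dp [  1.  -68.4   2.7] yaw 0.0
```

View pics/side5.png

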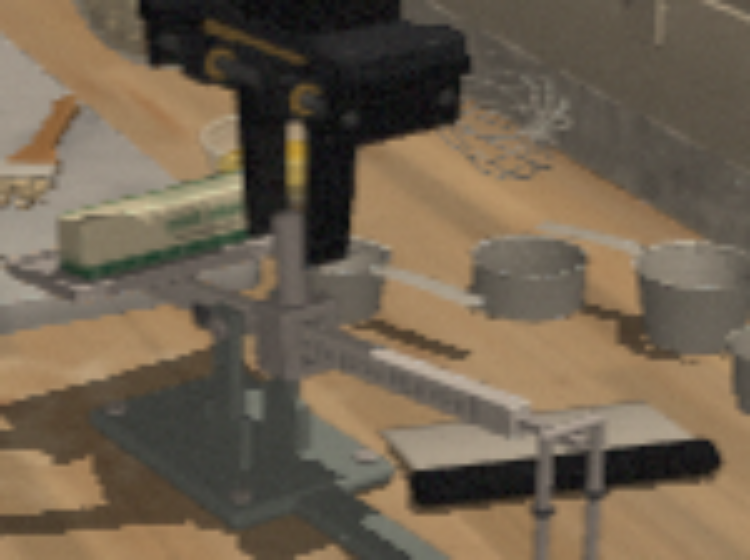

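The knob (crop (290,255)) sits between the two fingers, so I'll push gently outward, then centre the hand round it so nothing touches.

Emit:
send_rows(
  steps=[
    {"dp": [0,-6,2],"yaw": 0,"hand": -0.05},
    {"dp": [0,-11,2],"yaw": 0,"hand": -0.05},
    {"dp": [0,-15,2],"yaw": 0,"hand": -0.05},
    {"dp": [0,-19,2],"yaw": 0,"hand": -0.05},
    {"dp": [0,-24,2],"yaw": 0,"hand": -0.05},
    {"dp": [0,-29,2],"yaw": 0,"hand": -0.05},
    {"dp": [0,-34,2],"yaw": 0,"hand": -0.05},
    {"dp": [0,-39,2],"yaw": 0,"hand": -0.05},
    {"dp": [0,-44,2],"yaw": 0,"hand": -0.05},
    {"dp": [0,-49,2],"yaw": 0,"hand": -0.05},
    {"dp": [0,-54,2],"yaw": 0,"hand": -0.05},
    {"dp": [0,-59,2],"yaw": 0,"hand": -0.05},
    {"dp": [0,-64,2],"yaw": 0,"hand": -0.05},
    {"dp": [0,-68,2],"yaw": 0,"hand": -0.05},
    {"dp": [0,-68,2],"yaw": 0,"hand": -0.05},
  ],
)

```text
time: 15.02
tool_pos: [0.645, -0.1341, 0.1319]
tcp_rot: [[-0.982, -0.191, 0.001], [-0.191, 0.982, -0.001], [-0.001, -0.001, -1.0]]
force: [-0.2, 2.6, -0.9]
gripper_width: 0.0448
grasp_force: 0.9
```

```bash
python3 -c "
from h import *
P=np.array([.6247,-.033,.132]); u=np.array([.191,-.982,0])
dp(P+u*.103,101)
for n in ('side','top'):
  read_camera(n)
  for t in ('beam_tip','poise_knob','butter'):
    for r in place_of(n,t)[:2]: print(n,t,r['score'],np.round(r['point'],4), 's',(np.array(r['point'])-P)@u)
"
```

```text
t 15.025 pos [ 0.645  -0.1341  0.1319] yang 100.99 w 0.0448 gf 0.88 F [-0.19  2.59 -0.87] j [ -16.4   11.7   97.6   -0.    70.7 -117.4]
dp [ 0.7  0.1 -0.1] yaw -0.0
side beam_tip 0.73 [ 0.6709 -0.2709  0.0846] s 0.24244199999999996
side poise_knob 0.62 [ 0.6419 -0.1239  0.1272] s 0.09254899999999999
side butter 0.95 [ 3.465e-01 -2.690e-02 -1.000e-04] s -0.059126400000000016
top beam_tip 0.82 [ 0.6708 -0.2736  0.092 ] s 0.2450743
top poise_knob 0.75 [0.7634 0.1084 0.0021] s -0.11236310000000001
top butter 0.69 [0.6105 0.054  0.1028] s -0.0881462
top butter 0.25 [0.6055 0.055  0.1024] s -0.09008319999999999
```

Emit:
send_rows(
  steps=[
    {"dp": [0,6,0],"yaw": 0,"hand": -0.05},
    {"dp": [0,12,0],"yaw": 0,"hand": -0.05},
    {"dp": [0,12,0],"yaw": 0,"hand": -0.05},
    {"dp": [0,12,0],"yaw": 0,"hand": -0.05},
    {"dp": [0,12,0],"yaw": 0,"hand": -0.05},
    {"dp": [0,12,0],"yaw": 0,"hand": -0.05},
    {"dp": [0,12,0],"yaw": 0,"hand": -0.05},
    {"dp": [0,12,0],"yaw": 0,"hand": -0.05},
    {"dp": [0,12,0],"yaw": 0,"hand": -0.05},
    {"dp": [0,12,0],"yaw": 0,"hand": -0.05},
    {"dp": [0,12,0],"yaw": 0,"hand": -0.05},
  ],
)

```text
time: 16.8
tool_pos: [0.6424, -0.1217, 0.1316]
tcp_rot: [[-0.982, -0.191, -0.0], [-0.191, 0.982, -0.0], [0.0, 0.0, -1.0]]
force: [-0.3, 0.4, 0.4]
gripper_width: 0.045
grasp_force: 0.0
```

```bash
cat >>h.py <<'E'
P=np.array([.6247,-.033,.132]); u=np.array([.191,-.982,0])
def look():
  dp(P+u*.103,101)
  for n in ('side','top'):
    c=read_camera(n)
    for t in ('beam_tip','poise_knob','pan_center'):
      for r in place_of(n,t)[:1]: print(n,t,round(r['score'],2),np.round(r['point'],4), 's',(np.array(r['point'])-P)@u)
    W=cloud(c); s=(W-P)@u; l=(W-P)@np.array([.982,.191,0]); 
    m=(abs(l)<.008)&(s>.16)&(s<.222)&(W[...,2]>.05)&(W[...,2]<.14)
    if m.sum()>5: k=np.polyfit(s[m],W[m][:,2],1); print(n,'arm top n',m.sum(),'z@.2',np.polyval(k,.2),'slope',k[0])
E
python3 -c "
from h import *
look()"
```

```text
t 16.8 pos [ 0.6424 -0.1217  0.1316] yang 101.01 w 0.045 gf 0.0 F [-0.34  0.44  0.38] j [ -15.4   11.1   98.2   -0.    70.6 -116.4]
dp [  0.4 -12.6  -0.4] yaw 0.0
side beam_tip 0.96 [ 0.6714 -0.2675  0.1119] s 0.23919870000000001
side poise_knob 0.65 [ 0.6407 -0.116   0.133 ] s 0.08456200000000001
side pan_center 0.84 [0.608  0.0573 0.0906] s -0.0918643
side arm top n 137 z@.2 0.1116672960000429 slope 0.10473331274189394
top beam_tip 0.86 [ 0.6731 -0.272   0.1173] s 0.2439424
top pan_center 0.64 [0.605  0.0519 0.094 ] s -0.0871345
top arm top n 40 z@.2 0.11481050480862229 slope 0.17657701547190946
```

Emit:
send_rows(
  steps=[
    {"dp": [0,-6,0],"yaw": 0,"hand": -0.05},
    {"dp": [0,-10,0],"yaw": 0,"hand": -0.05},
    {"dp": [0,-14,0],"yaw": 0,"hand": -0.05},
    {"dp": [0,-19,0],"yaw": 0,"hand": -0.05},
    {"dp": [0,-24,0],"yaw": 0,"hand": -0.05},
    {"dp": [0,-29,0],"yaw": 0,"hand": -0.05},
    {"dp": [0,-34,0],"yaw": 0,"hand": -0.05},
    {"dp": [0,-39,0],"yaw": 0,"hand": -0.05},
    {"dp": [0,-43,0],"yaw": 0,"hand": -0.05},
    {"dp": [0,-46,0],"yaw": 0,"hand": -0.05},
    {"dp": [0,-46,0],"yaw": 0,"hand": -0.05},
    {"dp": [0,-40,0],"yaw": 0,"hand": -0.05},
    {"dp": [0,-34,0],"yaw": 0,"hand": -0.05},
    {"dp": [0,-34,0],"yaw": 0,"hand": -0.05},
    {"dp": [0,-34,0],"yaw": 0,"hand": -0.05},
    {"dp": [0,-34,0],"yaw": 0,"hand": -0.05},
    {"dp": [0,-34,0],"yaw": 0,"hand": -0.05},
    {"dp": [0,-34,0],"yaw": 0,"hand": -0.05},
    {"dp": [0,-34,0],"yaw": 0,"hand": -0.05},
    {"dp": [0,-34,0],"yaw": 0,"hand": -0.05},
  ],
)

```text
time: 19.7
tool_pos: [0.6489, -0.1552, 0.1317]
tcp_rot: [[-0.982, -0.191, 0.0], [-0.191, 0.982, -0.0], [-0.0, -0.0, -1.0]]
force: [0.5, -0.1, -0.2]
gripper_width: 0.0451
grasp_force: 0.0
```

```bash
python3 -c "
from h import *
look()"
```

```text
t 19.7 pos [ 0.6489 -0.1552  0.1317] yang 101.01 w 0.0451 gf 0.0 F [ 0.47 -0.07 -0.24] j [ -18.1   12.7   96.4   -0.    70.9 -119.1]
dp [ 0.4 21.5 -0.3] yaw 0.0
side beam_tip 0.57 [ 0.6717 -0.2729  0.0885] s 0.24455879999999997
side poise_knob 0.69 [ 0.6472 -0.1565  0.1256] s 0.12557449999999998
side pan_center 0.97 [0.6077 0.0592 0.0976] s -0.0937874
side arm top n 148 z@.2 0.09270192798333061 slope -0.005318035288529752
top pan_center 0.87 [0.6096 0.0532 0.1031] s -0.0875325
top arm top n 9 z@.2 0.09274592434113521 slope -0.1237289844007679
```

```bash
python3 -c "
from h import *
c=snap('side','side6.png',(325,185,385,245),10)
for z in (.075,.085,.095):
  q=P+u*.245; q[2]=z; p=proj(c,q); print(z,p,'crop',(p[0]-325)*10,(p[1]-185)*10)
"
```

```text
0.075 [355, 245] crop 300 600
0.085 [355, 241] crop 300 560
0.095 [355, 237] crop 300 520
```

View pics/side6.png

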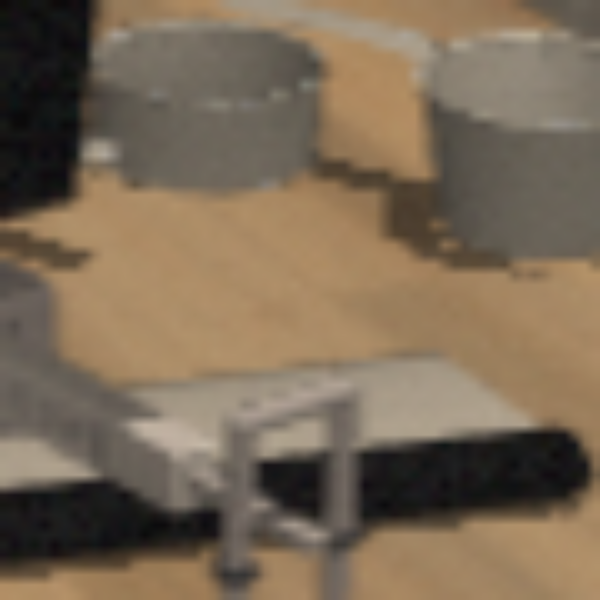

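The pointer sits about 3 px above the line between the marks ((237,572) to (343,537)), so the arm is still up by about 0.03 rad. I'll slide it about 7 mm more.

Emit:
send_rows(
  steps=[
    {"dp": [0,-6,0],"yaw": 0,"hand": -0.05},
    {"dp": [0,-10,0],"yaw": 0,"hand": -0.05},
    {"dp": [0,-13,0],"yaw": 0,"hand": -0.05},
    {"dp": [0,-16,0],"yaw": 0,"hand": -0.05},
    {"dp": [0,-19,0],"yaw": 0,"hand": -0.05},
    {"dp": [0,-19,0],"yaw": 0,"hand": -0.05},
    {"dp": [0,-19,0],"yaw": 0,"hand": -0.05},
    {"dp": [0,-12,0],"yaw": 0,"hand": -0.05},
    {"dp": [0,-6,0],"yaw": 0,"hand": -0.05},
    {"dp": [0,-6,0],"yaw": 0,"hand": -0.05},
    {"dp": [0,-6,0],"yaw": 0,"hand": -0.05},
    {"dp": [0,-6,0],"yaw": 0,"hand": -0.05},
    {"dp": [0,-6,0],"yaw": 0,"hand": -0.05},
    {"dp": [0,-6,0],"yaw": 0,"hand": -0.05},
    {"dp": [0,-6,0],"yaw": 0,"hand": -0.05},
    {"dp": [0,-6,0],"yaw": 0,"hand": -0.05},
  ],
)

```text
time: 22.15
tool_pos: [0.65, -0.161, 0.1316]
tcp_rot: [[-0.982, -0.191, -0.0], [-0.191, 0.982, 0.0], [0.0, 0.0, -1.0]]
force: [0.5, 0.3, 0.3]
gripper_width: 0.045
grasp_force: 0.0
```

```bash
python3 -c "
from h import *
look()
c=snap('side','side7.png',(325,195,385,255),10)"
```

```text
t 22.15 pos [ 0.65   -0.161   0.1316] yang 101.01 w 0.045 gf 0.0 F [0.54 0.31 0.26] j [ -18.5   13.    96.    -0.    71.  -119.5]
dp [ 0.4 27.5 -0.4] yaw 0.0
side beam_tip 0.95 [ 0.6763 -0.2708  0.0832] s 0.24337519999999999
side poise_knob 0.67 [ 0.6492 -0.1638  0.1254] s 0.1331251
side pan_center 0.57 [0.6068 0.0544 0.1021] s -0.08924570000000001
side arm top n 152 z@.2 0.08933336288296274 slope -0.018216313331269215
top beam_tip 0.72 [ 0.768  -0.0801 -0.0024] s 0.0736225
top poise_knob 0.62 [0.6107 0.0527 0.1024] s -0.08683139999999999
top pan_center 0.95 [0.6064 0.0548 0.1023] s -0.0897149
top arm top n 6 z@.2 0.09034453523259864 slope -0.11571724763100848
```

View pics/side7.png

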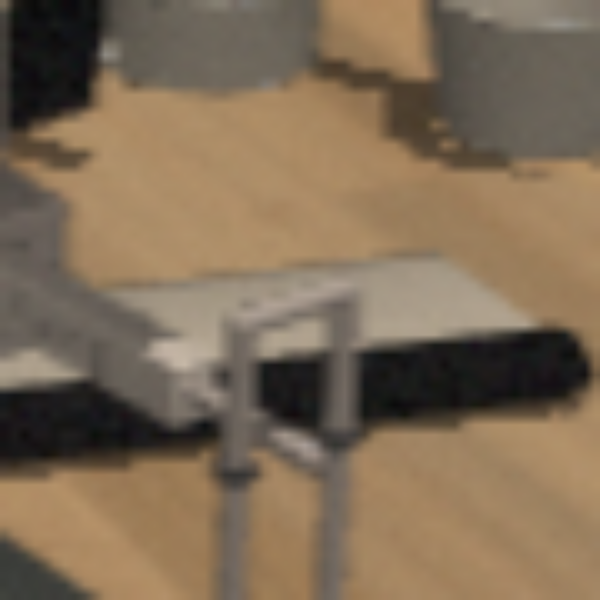

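Marks at (237,472) and (343,438), with the pointer running between them to (318,460). That's level within about 0.01 rad. I'll lift the hand straight up and away.

Emit:
send_rows(
  steps=[
    {"dp": [0,0,-20],"yaw": 0,"hand": -0.05},
    {"dp": [0,0,-50],"yaw": 0,"hand": -0.05},
    {"dp": [0,0,-100],"yaw": 0,"hand": -0.05},
    {"dp": [0,0,-140],"yaw": 0,"hand": -0.05},
    {"dp": [100,0,-140],"yaw": 0,"hand": -0.05},
    {"dp": [150,0,-140],"yaw": 0,"hand": -0.05},
    {"dp": [150,0,-140],"yaw": 0,"hand": -0.05},
    {"dp": [150,0,-140],"yaw": 0,"hand": -0.05},
    {"dp": [150,0,-140],"yaw": 0,"hand": -0.05},
    {"dp": [150,0,-140],"yaw": 0,"hand": -0.05},
    {"dp": [150,0,-140],"yaw": 0,"hand": -0.05},
    {"dp": [150,0,-140],"yaw": 0,"hand": -0.05},
    {"dp": [150,0,-140],"yaw": 0,"hand": -0.05},
    {"dp": [150,0,-140],"yaw": 0,"hand": -0.05},
    {"dp": [150,0,-140],"yaw": 0,"hand": -0.05},
  ],
)

```text
time: 24.48
tool_pos: [0.5028, -0.1897, 0.2717]
tcp_rot: [[-0.982, -0.191, -0.0], [-0.191, 0.982, -0.0], [0.0, -0.0, -1.0]]
force: [-0.4, 0.2, -0.1]
gripper_width: 0.045
grasp_force: 0.0
```

```bash
python3 -c "
from h import *
look()
for r in place_of('side','butter'): print(r['score'],np.round(r['point'],4))
c=read_camera('top'); W=cloud(c); rect(W,(np.hypot(W[...,0]-.608,W[...,1]-.054)<.08)&(W[...,2]>.123)&(W[...,2]<.15),'butter')
"
```

```text
t 24.475 pos [ 0.5028 -0.1897  0.2717] yang 101.01 w 0.045 gf 0.0 F [-0.43  0.16 -0.09] j [ -26.4   -9.   105.    -0.    84.  -127.4]
dp [-149.6   27.5  139.7] yaw 0.0
side beam_tip 0.89 [ 0.6716 -0.2706  0.0856] s 0.2422811
side poise_knob 0.58 [ 0.6483 -0.162   0.1262] s 0.1311856
side pan_center 0.79 [0.606  0.0558 0.0996] s -0.09077330000000002
side arm top n 146 z@.2 0.08938911350614274 slope -0.02713987863196745
top beam_tip 0.81 [ 0.6736 -0.271   0.0877] s 0.2430559
top poise_knob 0.69 [ 0.6487 -0.161   0.1274] s 0.13028
top pan_center 0.71 [0.6051 0.0547 0.1028] s -0.08986500000000001
top arm top n 11 z@.2 0.09213660981260649 slope -0.1322043621938004
0.91 [ 0.3478 -0.0251  0.002 ]
0.56 [0.6064 0.0542 0.1016]
butter 636 [0.6108 0.0538] [0.121 0.033] long deg 10.5 z 0.13547819394547744
```

```bash
python3 -c "
from cell import *
print(job_done())"
```

```text
the job is handed in; nothing more can be done
None
```

The butter lies flat across the pan, released, and the poise is out about 95 mm with the beam floating within about 0.01 rad of level by my camera measurements. The hand is clear and the job is handed in at about 24.5 s; no verdict came back.

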